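# Fill the drift stand and set its knurled nut a quarter turn back

## Robot

A 6-joint arm with a two-finger parallel gripper is mounted at the origin on the work surface. World frame = base frame: x ahead of the robot, y to its left, z up, the work surface at z = 0. Lengths are in mm, angles in rad, forces in N, time in s.
With the tool pointing down it reaches from about 350 to 875 mm from the base axis. Payload 4.2 kg.
Tool frame: the origin (TCP) lies at the very end of the fingers, on their centre line; the grasp point (between the pads) lies 19 mm behind it; z points along the fingers, y is the line along which they close (so a half turn about z gives the same grasp; the last joint's range is limited). The gripper opens to 85 mm and grips with 20 to 120 N. Pads are 22 mm wide; open, the fingers measure 114 mm over their backs; the gripper's body (76 mm by 85 mm) begins 54 mm behind the grasp point. The pads swing forward as they close: fully open they stand 13 mm farther back than shut.
Start: joints at [-1.012, 0.385, 0.008, 0, -1.194, -0.259], TCP at [184.596, -597.096, 208.712] pointing down, gripper open.
Joint ranges: [-3.14, 3.14], [-1.21, 2.06], [-1.07, 1.41], [-3.16, 2.05], [-2.99, -0.16], [-3.1, 3.1]. Speed limits (rad/s): [2.79, 2.79, 3.14, 3.14, 3.14, 3.14].

## Interface

Orientations are given as a unit quaternion [x, y, z, w].
In Python, from bench import arm, optics gives the robot as it stands. The module is installed in compiled form; this text tells all that it offers.
- The arm moves only by the tool step_arm, never from a script. Its argument "motion" is a list of rows, each an object with "dr": the turn, a rotation vector about the tool's x, y, z in units of 8 degrees (1.0 is 8 degrees), a list of three; "slide": the shift along the tool's x, y, z in mm, a list of three; "jaw": the finger opening in mm, from 0 to 85.4. A call has exactly 8 rows; each row is the pose to reach, as a shift and turn from the pose commanded when the call began, along the tool's axes at that moment; what a row does not reach only later rows make up. A row lasts 1/8 s, in which the tool goes at most 62.5 mm and 10.7 degrees, less where a joint would pass 70% of its speed; a pose out of reach is approached as far as the arm can. A call with a gripper value outside its range is refused whole. The fingers move at their own pace and stop on an object; the grip force is fixed at half the most. Time passes only in rows, so rows that repeat a pose let the fingers close, or fill a call up. It gives the time, the measured TCP pose, the force, the opening and the grip force at its end, in the units of the state.
- arm.read_state(): the state, without advancing time (a new reading comes with each control period).
- optics.get_image(name): name is "scene" or "side" or "wrist"; returns the picture (384x512x3 uint8, blue, green, red); there is no depth.
- optics.camera_info(name): a dict with "camera_matrix" (3x3 intrinsics, pixels), "k1" (the pictures are not rectified: a ray, as slopes to the right and down, at radius r is drawn at 1 + k1 r^2 times it, then the intrinsics apply), "view" (4x4, takes a point from world to camera coordinates); the wrist camera has in their place "T_tool_cam" (4x4, takes a point from camera to tool coordinates, whose origin is the TCP and whose axes are the flange's). Camera axes: x right, y up, looking along -z (the intrinsics and any distortion apply to the point x, -y, -z); pixel columns grow to the right and rows downward; lengths in mm; the calibration is good to about 2 mm. A picture is of the moment at which its call begins: read the wrist's pose just before it. camera_info takes no time and is no camera call.
- arm.job_done(): hands the job in; it is judged then, once.
The state is a dict: "clock": time; "joints": joint angles; "joint_vel": joint speeds; "joint_efforts": joint torques, N m; "position": TCP position; "ee_rot": TCP orientation; "contact_force": force on the tool from outside, world axes, zero at the start; "wrist_torque": the same for the moment, N m; "gripper_width": finger opening in mm; "grasp_force": force on a finger pad.
Only numpy, scipy, OpenCV 4.12 (cv2) and the standard library are available. Lean on these libraries where they do the work, as an engineer would, in place of code of your own. Each camera call takes 0.05 s, during which the arm holds its last target. There are 200 camera calls.

## Task

Two of the four sockets on the round drift stand are empty: first stand the two spare steel drifts from the desk in them, right down on the plate, leaving the two that are already in place where they are. Then screw the knurled nut on the centre post clockwise until it bottoms out, back it off a quarter turn, and finish while still gripping the nut there, so that I can fit the lock pin: do not let go of it. Do not push the other things on the desk about.

Things in the scene. Friction and masses are not known exactly. Their poses are not given: they have to be found in the camera images.
- stand: the drift stand, fixed to the desk: a round aluminium plate 220 mm in diameter and 12 mm thick, with an upright post in its middle and four sockets around it; origin at the centre of the plate's underside, on the desk, z up. The post is 32 mm thick up to a shoulder 72 mm above the desk, then a 20 mm thread up to 116 mm.
- nut: the round knurled steel nut on the thread of the post, 44 mm diameter, 26 mm high, already started on the thread, axis upright; origin at the centre of its underside, 72 mm above the desk when bottomed on the shoulder and 0.64 mm higher per radian unscrewed (4 mm per turn, right-hand thread); its top is about 98 to 100 mm above the desk. A small dark rib on its top points along its own x axis.
- nut_grip (a point): the point on the nut's axis at the height to grip it, 15 mm above its underside (about 87 to 89 mm above the desk)
- nut_turn (a joint): how far the nut is unscrewed, rad: 0 when it is bottomed out (hard stop on the shoulder), growing counterclockwise seen from above; screwing on is clockwise and reduces it. Starts between 1.7 and 3.0. It turns with about 0.06 N m of friction and stays where it is left.
- socket_0 (a point): one socket of the drift stand: this point is the centre of the socket's floor, on the top face of the plate, 12 mm above the desk. The socket is a steel sleeve standing on the plate, bore 24 mm, outside 36 mm, 20 mm deep (rim 32 mm above the desk); a seated drift stands on the plate with its top 76 mm above the desk. May be empty or filled; the four sockets lie 85 mm from the post's axis, a quarter turn apart.
- socket_1 (a point): one socket of the drift stand: this point is the centre of the socket's floor, on the top face of the plate, 12 mm above the desk. The socket is a steel sleeve standing on the plate, bore 24 mm, outside 36 mm, 20 mm deep (rim 32 mm above the desk); a seated drift stands on the plate with its top 76 mm above the desk. May be empty or filled; the four sockets lie 85 mm from the post's axis, a quarter turn apart.
- socket_2 (a point): one socket of the drift stand: this point is the centre of the socket's floor, on the top face of the plate, 12 mm above the desk. The socket is a steel sleeve standing on the plate, bore 24 mm, outside 36 mm, 20 mm deep (rim 32 mm above the desk); a seated drift stands on the plate with its top 76 mm above the desk. May be empty or filled; the four sockets lie 85 mm from the post's axis, a quarter turn apart.
- socket_3 (a point): one socket of the drift stand: this point is the centre of the socket's floor, on the top face of the plate, 12 mm above the desk. The socket is a steel sleeve standing on the plate, bore 24 mm, outside 36 mm, 20 mm deep (rim 32 mm above the desk); a seated drift stands on the plate with its top 76 mm above the desk. May be empty or filled; the four sockets lie 85 mm from the post's axis, a quarter turn apart.
- drift_a: a bearing drift, a plain bright steel turned plug 64 mm tall: shank 20 mm diameter (tapering to 15 mm at the foot over the lowest 5 mm) for the lower 34 mm, above it a head 25 mm diameter from 36 mm up to the flat top at 64 mm; about 0.2 kg; origin at the centre of its underside, z up along it. Stands in one of the four sockets from the start (which one varies) and stays there.
- drift_b: a bearing drift, a plain bright steel turned plug 64 mm tall: shank 20 mm diameter (tapering to 15 mm at the foot over the lowest 5 mm) for the lower 34 mm, above it a head 25 mm diameter from 36 mm up to the flat top at 64 mm; about 0.2 kg; origin at the centre of its underside, z up along it. Stands in one of the four sockets from the start (which one varies) and stays there.
- drift_c: a bearing drift, a plain bright steel turned plug 64 mm tall: shank 20 mm diameter (tapering to 15 mm at the foot over the lowest 5 mm) for the lower 34 mm, above it a head 25 mm diameter from 36 mm up to the flat top at 64 mm; about 0.2 kg; origin at the centre of its underside, z up along it. A SPARE, standing upright on the desk at the start beside the stand (right-hand side, y about -0.2 to -0.33); the two spares are interchangeable.
- drift_d: a bearing drift, a plain bright steel turned plug 64 mm tall: shank 20 mm diameter (tapering to 15 mm at the foot over the lowest 5 mm) for the lower 34 mm, above it a head 25 mm diameter from 36 mm up to the flat top at 64 mm; about 0.2 kg; origin at the centre of its underside, z up along it. A SPARE, standing upright on the desk at the start beside the stand (right-hand side, y about -0.2 to -0.33); the two spares are interchangeable.
- adapter: bystander: red plastic valve adapter standing on the desk between the two spares, 20 mm foot, 12 mm body, 32 mm tall; origin at the centre of its underside
- bb_tool: bystander: steel bottom bracket tool, a splined open cup 45 mm diameter, 24 mm tall, left of the stand on the near side; origin at the centre of its underside
- kickstand: bystander: silver aluminium kickstand, 320 mm long, 20 mm high, lying along y beyond the stand; origin on the desk near the middle of its leg
- bowl: bystander: white ceramic bowl of bolts, 104 mm across, 42 mm tall, left of the stand; origin at the centre of its underside
- wrench: bystander: steel wrench 170 mm long lying flat on the right near the robot; origin under its middle
- grease: bystander: grease jar, 64 mm diameter, 70 mm tall, at the far left; origin at the centre of its underside
- bearing: bystander: loose bearing ring lying flat at the far right of the stand, 42 mm outside, 12 mm high; origin at the centre of its underside
Not all that is in view belongs to the job. Leave any green look-alike of the drift_d alone.

How it is judged (in metres and radians):
On the way, in this order (a step that is already met when the one before it is completed fails the run):
1. both spares stand released in the empty sockets, on the plate, so that all four sockets are filled ((horizontal distance between drift_a and socket_0 below 0.005 m or horizontal distance between drift_a and socket_1 below 0.005 m or horizontal distance between drift_a and socket_2 below 0.005 m or horizontal distance between drift_a and socket_3 below 0.005 m) and z of each of drift_a, drift_b, drift_c, drift_d in the frame of stand below 0.0155 m and angle between each of drift_a, drift_b, drift_c, drift_d's own z axis and vertical below 0.15 rad and (horizontal distance between drift_b and socket_0 below 0.005 m or horizontal distance between drift_b and socket_1 below 0.005 m or horizontal distance between drift_b and socket_2 below 0.005 m or horizontal distance between drift_b and socket_3 below 0.005 m) and (horizontal distance between drift_c and socket_0 below 0.005 m or horizontal distance between drift_c and socket_1 below 0.005 m or horizontal distance between drift_c and socket_2 below 0.005 m or horizontal distance between drift_c and socket_3 below 0.005 m) and (horizontal distance between drift_d and socket_0 below 0.005 m or horizontal distance between drift_d and socket_1 below 0.005 m or horizontal distance between drift_d and socket_2 below 0.005 m or horizontal distance between drift_d and socket_3 below 0.005 m) and contact force between the fingers and drift_c below 0.3 N and contact force between the fingers and drift_d below 0.3 N), for 0.2 s.
2. the nut is bottomed out (value of joint nut_turn below 0.08 rad), for 0.2 s.
At the end, for the whole second after the job is handed in: All four drifts in sockets: within 5 mm of a socket's centre, foot within 3.5 mm of the plate, tilt under 0.15 rad, spares released. Nut, bottomed out after that (under 0.08 rad), now backed off a quarter turn (1.22 to 1.92 rad), at rest, fingers still gripping it with over 2 N (all of step 1 and value of joint nut_turn between 1.22 and 1.92 rad and velocity of joint nut_turn between -0.1 and 0.1 rad/s and contact force between the fingers and nut above 2 N); the arm keeps its last pose, push and grip.
It fails at once if a drift that was already in its socket is moved by more than 15 mm (distance of any of drift_a, drift_b from where it was at the start of the episode above 0.015 m).
It fails at once if a bystander on the desk is pushed by more than 30 mm (distance of any of adapter, bb_tool, kickstand, bowl, wrench, grease, bearing from where it was at the start of the episode above 0.03 m).
It also fails if it takes over 72 s, if anything falls off the work surface, if the arm or the gripper's body presses on something with over 40 N, if the wrist force passes 120 N, or if a joint passes its speed limit or range.

## Working session

There is one attempt and no reset: what is moved stays moved. The work goes in short steps, Python scripts to look and compute and a tool call to move; the robot and the scene stay as the last step left them, time stands still between calls to the robot, and variables do not carry over. Pictures are saved under pics/ and viewed, at most 10 in all, crops included, and the job is handed in when it is done.

Besides the shell and the picture viewer there is one more tool, called after "Request:" as name([rows], argument=value, ...), one row to a line, values as JSON. step_arm: Moves the arm, as the interface text tells. Its arguments: {"type":"object","properties":{"motion":{"type":"array","items":{"type":"object","properties":{"dr":{"type":"array","items":{"type":"number"}},"slide":{"type":"array","items":{"type":"number"}},"jaw":{"type":"number"}}}}},"required":["motion"]}

```bash
mkdir -p pics
cat > h.py <<'E'
import numpy as np, cv2
from bench import arm, optics
from scipy.spatial.transform import Rotation as R
def cam(name, st=None):
    c=optics.camera_info(name); K=np.array(c["camera_matrix"]); k1=c["k1"]
    if name=="wrist":
        T=np.eye(4); T[:3,:3]=R.from_quat(st["ee_rot"]).as_matrix(); T[:3,3]=st["position"]
        V=np.linalg.inv(T@np.array(c["T_tool_cam"]))
    else: V=np.array(c["view"])
    return K,k1,V
def proj(C,P):
    K,k1,V=C; p=V@np.append(P,1); s=np.array([p[0],-p[1]])/-p[2]
    s=s*(1+k1*(s@s)); return (K@np.append(s,1))[:2]
def ray(C,uv):
    K,k1,V=C; d=cv2.undistortPoints(np.array([[uv]],float),K,np.array([k1,0,0,0.]))[0,0]
    Vi=np.linalg.inv(V); return Vi[:3,3], Vi[:3,:3]@np.array([d[0],-d[1],-1])
def onz(C,uv,z):
    o,d=ray(C,uv); return o+d*(z-o[2])/d[2]
E
python3 - <<'E'
from h import *
s=arm.read_state(); print(s)
for n in("scene","side","wrist"):
    cv2.imwrite(f"pics/{n}0.png",optics.get_image(n)); print(n,optics.camera_info(n))
a=cv2.imread("pics/scene0.png");b=cv2.imread("pics/side0.png")
E
```

```text
{'clock': 0.0, 'joints': array([-1.01239359e+00,  3.85552955e-01,  6.62218021e-03, -5.15017158e-04,
       -1.19402600e+00, -2.58635203e-01]), 'joint_vel': array([-1.24439367e-03,  6.25948971e-04,  7.78579767e-04, -3.99911314e-05,
       -1.44052045e-03,  6.71487081e-04]), 'joint_efforts': array([-9.63052230e-05, -3.92285371e+01,  1.88396412e+01,  4.18624789e+00,
       -4.74548302e-03,  5.24226976e-06]), 'position': array([ 184.40911333, -596.49904017,  207.6200286 ]), 'ee_rot': array([-1.49229173e-01,  9.88802017e-01,  1.08641317e-03, -2.09471829e-04]), 'contact_force': array([-0.88197128, -0.05406237, -0.37890401]), 'wrist_torque': array([ 0.00435286,  0.02828226, -0.01066782]), 'grasp_force': 0.0, 'gripper_width': 85.0431058775941}
scene {'camera_matrix': array([[438.61225237,   0.        , 251.97986667],
       [  0.        , 438.61225237, 189.21335752],
       [  0.        ,   0.        ,   1.        ]]), 'k1': -0.04662615222609986, 'view': array([[ 6.04550326e-01,  7.96342822e-01, -1.88948097e-02,
        -3.78365103e+02],
       [-5.90594261e-01,  4.64019498e-01,  6.60215362e
[... 620 characters left out ...]
449e-01,  7.56286130e-01,
        -8.39444317e+02],
       [ 0.00000000e+00,  0.00000000e+00,  0.00000000e+00,
         1.00000000e+00]])}
wrist {'camera_matrix': array([[266.4143401 ,   0.        , 249.56297598],
       [  0.        , 266.4143401 , 194.31445281],
       [  0.        ,   0.        ,   1.        ]]), 'k1': -0.0440662522016728, 'T_tool_cam': array([[-1.65998731e-03,  9.47820135e-01,  3.18801249e-01,
         8.12008820e+01],
       [ 9.99998554e-01,  1.69145376e-03,  1.78139137e-04,
         2.39988275e-01],
       [-3.70393712e-04,  3.18801084e-01, -9.47821572e-01,
        -1.65194549e+02],
       [ 0.00000000e+00,  0.00000000e+00,  0.00000000e+00,
         1.00000000e+00]])}
```

View pics/scene0.png

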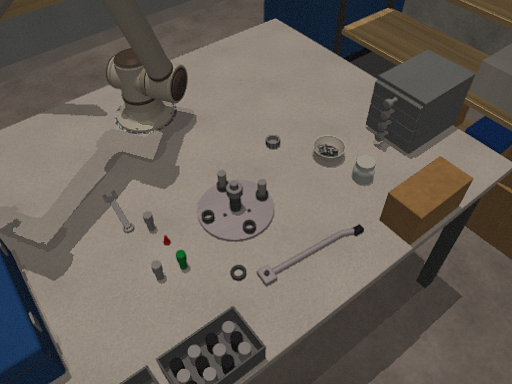

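View pics/side0.png

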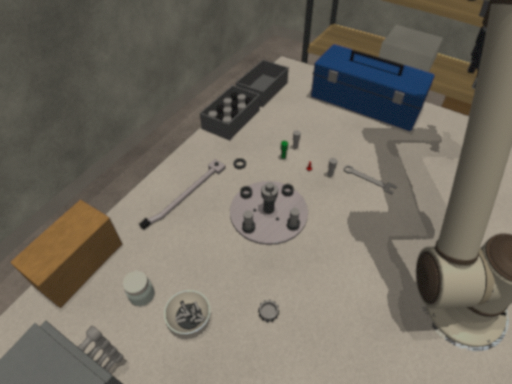

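View pics/wrist0.png

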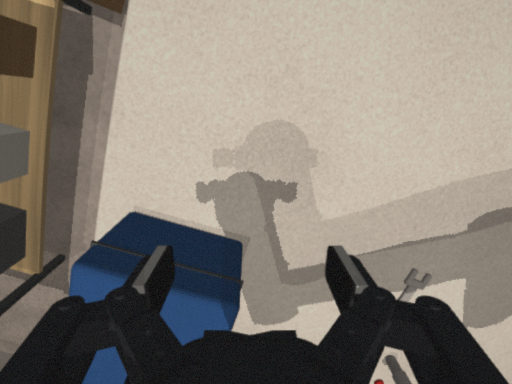

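The scene picture shows the spares with their tops near (149,213) and (157,263), the green look-alike at (181,255) and the adapter at (167,239). The empty sockets are at (208,216) and (249,227), the filled ones at (222,175) and (262,183), and the post nut at (235,187). The side picture agrees. The wrist camera doesn't see the job yet.

```bash
cat >> h.py <<'E'
def tri(Cs,uvs):
    A=np.zeros((3,3));b=np.zeros(3)
    for C,uv in zip(Cs,uvs):
        o,d=ray(C,uv); d=d/np.linalg.norm(d); M=np.eye(3)-np.outer(d,d); A+=M;b+=M@o
    return np.linalg.solve(A,b)
E
python3 - <<'E'
from h import *
C1=cam("scene");C2=cam("side")
for n,a,b,z in [("sp1 top",(148.5,214),(333,161),64),("sp2 top",(157,264),(296,134),64),("green",(181,254),(284.5,144),64),("adapter",(167,239),(310,167),16),("sockE1",(208,216),(288,189),32),("sockE2",(249,227),(246,191),32),("F1",(222,174),(294,212),76),("F2",(262,182),(248,215),76),("nut",(235,186),(269,187),99),("bear",(238,272),(240,163),12)]:
    print(n,tri([C1,C2],[a,b]).round(1),onz(C1,a,z).round(1),onz(C2,b,z).round(1))
a=cv2.imread("pics/scene0.png")[150:310,90:290];b=cv2.imread("pics/side0.png")[110:250,210:410]
cv2.imwrite("pics/z.png",np.vstack([cv2.resize(a,(600,480)[:2])[:290],]) ) if 0 else cv2.imwrite("pics/z.png",np.hstack([cv2.resize(a,(400,320)),cv2.resize(b,(400,320))]))
E
```

```text
sp1 top [ 462.6 -225.3   60.8] [ 467.  -225.1   64. ] [ 460.7 -223.9   64. ]
sp2 top [ 613.6 -282.5   57.8] [ 617.9 -283.3   64. ] [ 610.5 -275.9   64. ]
green [ 623.3 -220.8   56.8] [ 629.1 -221.7   64. ] [ 619.  -214.8   64. ]
adapter [ 527.8 -215.7    9.6] [ 534.2 -216.    16. ] [ 524.5 -211.4   16. ]
sockE1 [539.2 -89.3  22. ] [548.2 -91.7  32. ] [534.4 -82.9  32. ]
sockE2 [639.3 -21.4  20.6] [647.2 -25.5  32. ] [633.  -14.2  32. ]
F1 [471.1  10.1  69.1] [477.8   7.4  76. ] [468.4  14.2  76. ]
F2 [567.1  80.4  70.1] [572.1  77.7  76. ] [563.9  83.4  76. ]
nut [556.   -4.2 102.6] [555.1  -1.4  99. ] [556.2  -8.8  99. ]
bear [ 726.  -122.1    4.8] [ 730.6 -123.6   12. ] [ 721.  -117.1   12. ]
```

View pics/z.png

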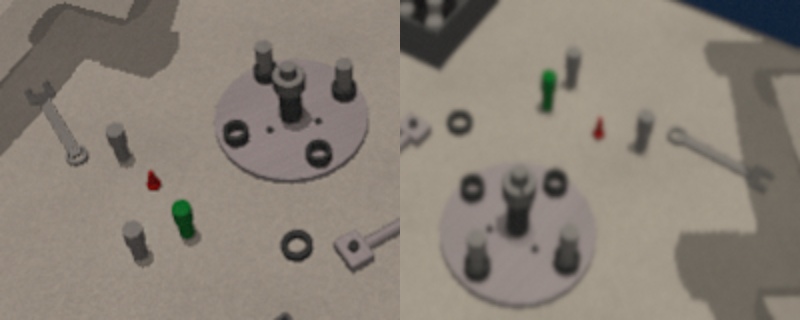

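The crops confirm the identifications. I'll go above spare 2 first, with the closing line at -10° so it is across from the green look-alike, and refine the position from there.

```bash
cat >> h.py <<'E'
def go(x,y,z,yawdeg,frm=None):
    "slide/dr from commanded pose frm=(x,y,z,yaw of tool y) to target; tool kept pointing down"
    s=arm.read_state(); M=R.from_quat(s["ee_rot"]).as_matrix(); p=np.array(s["position"])
    yaw=np.degrees(np.arctan2(M[1,1],M[0,1]))
    d=(yawdeg-yaw+180)%360-180
    c,sn=np.cos(np.radians(yawdeg)),np.sin(np.radians(yawdeg))
    G=np.array([[sn,c,0],[-c,sn,0],[0,0,-1.]])
    rv=R.from_matrix(M.T@G).as_rotvec(degrees=True)/8
    print("slide",(M.T@(np.array([x,y,z])-p)).round(1),"dr",rv.round(2),"yaw",yaw.round(1),"q6",s["joints"][5].round(2))
def where():
    s=arm.read_state(); M=R.from_quat(s["ee_rot"]).as_matrix()
    print("t",round(s["clock"],2),"p",s["position"].round(1),"yaw",np.degrees(np.arctan2(M[1,1],M[0,1])).round(1),"q",s["joints"].round(2),"F",s["contact_force"].round(1),"T",s["wrist_torque"].round(2),"w",round(s["gripper_width"],1),"g",round(s["grasp_force"],1))
E
python3 - <<'E'
from h import *
go(614,-280,200,-10); go(614,-280,200,170)
E
```

```text
Traceback (most recent call last):
  File "h.py", line 31, in go
    rv=R.from_matrix(M.T@G).as_rotvec(degrees=True)/8
       ~~~~~~~~~~~~~^^^^^^^
  File "scipy/spatial/transform/_rotation.pyx", line 1143, in scipy.spatial.transform._rotation.Rotation.from_matrix
ValueError: Non-positive determinant (left-handed or null coordinate frame) in rotation matrix 0: [[ 4.56611741e-01 -8.89666063e-01 -1.20674440e-04]
 [-8.89665014e-01 -4.56610985e-01 -1.60356670e-03]
 [-1.37153760e-03 -8.39567211e-04  9.99998707e-01]].
```

```bash
sed -i 's/\[\[sn,c,0\],\[-c,sn,0\]/[[-sn,c,0],[c,sn,0]/' h.py
python3 - <<'E'
from h import *
go(614,-280,200,170)
E
```

```text
slide [-503.9  175.8    8.1] dr [ 0.01  0.01 -7.85] yaw 107.2 q6 -0.26
```

Request:
step_arm([
  {"slide":[-60,21,1],"dr":[0,0,-1],"jaw":60},
  {"slide":[-120,42,2],"dr":[0,0,-2],"jaw":60},
  {"slide":[-175,61,3],"dr":[0,0,-3],"jaw":60},
  {"slide":[-230,80,4],"dr":[0,0,-4],"jaw":60},
  {"slide":[-285,99,5],"dr":[0,0,-5],"jaw":60},
  {"slide":[-340,119,6],"dr":[0,0,-6],"jaw":60},
  {"slide":[-395,138,7],"dr":[0,0,-7],"jaw":60},
  {"slide":[-450,157,8],"dr":[0,0,-7.85],"jaw":60},
])

```text
clock: 1.15
position: [569.4, -312.8, 200.4]
ee_rot: [-0.644, 0.765, 0.0, -0.0]
contact_force: [1.1, -1.4, 0.6]
gripper_width: 60.0
grasp_force: 0.0
```

Run:
```python
from h import *
where();go(614,-280,200,170)
```

```text
t 1.15 p [ 569.4 -312.8  200.4] yaw 170.2 q [-0.25  0.43  0.06 -0.   -1.2   0.08] F [ 1.1 -1.4  0.6] T [-0.06 -0.02  0.  ] w 60.0 g 0.0
slide [-39.9 -38.4   0.4] dr [0.   0.   0.03] yaw 170.2 q6 0.08
```

Request:
step_arm([
  {"slide":[-20,-19,0],"dr":[0,0,0],"jaw":60},
  {"slide":[-40,-38,0],"dr":[0,0,0],"jaw":60},
  {"slide":[-40,-38,0],"dr":[0,0,0],"jaw":60},
  {"slide":[-40,-38,0],"dr":[0,0,0],"jaw":60},
  {"slide":[-40,-38,0],"dr":[0,0,0],"jaw":60},
  {"slide":[-40,-38,0],"dr":[0,0,0],"jaw":60},
  {"slide":[-40,-38,0],"dr":[0,0,0],"jaw":60},
  {"slide":[-40,-38,0],"dr":[0,0,0],"jaw":60},
])

```text
clock: 2.15
position: [612.4, -281.6, 200.8]
ee_rot: [-0.643, 0.766, -0.0, 0.0]
contact_force: [-0.0, -0.1, 0.7]
gripper_width: 60.0
grasp_force: 0.0
```

Run:
```python
from h import *
where();s=arm.read_state();I=optics.get_image("wrist");C=cam("wrist",s)
for P in [(614,-280,64),(614,-280,0),(464,-225,64),(541,-88,32),(640,-20,32),(556,-4,99),(624,-219,64)]: print(P,proj(C,P).round(0))
cv2.imwrite("pics/w1.png",I)
```

```text
t 2.15 p [ 612.4 -281.6  200.8] yaw 170.0 q [-0.19  0.47  0.13  0.   -1.23  0.02] F [-0.  -0.1  0.7] T [ 0.03 -0.   -0.02] w 60.0 g 0.0
(614, -280, 64) [249. 179.]
(614, -280, 0) [249. 167.]
(464, -225, 64) [378. 202.]
(541, -88, 32) [319. 287.]
(640, -20, 32) [262. 330.]
(556, -4, 99) [325. 368.]
(624, -219, 64) [250. 227.]
```

View pics/w1.png

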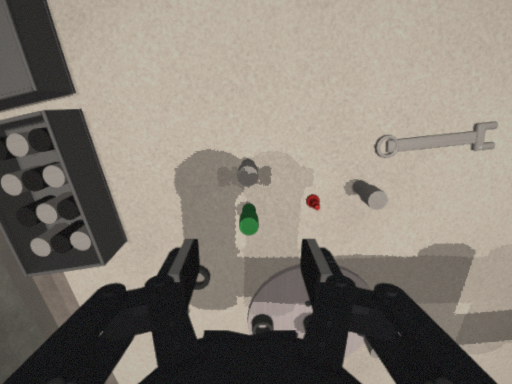

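The wrist picture shows spare 2 with its top near (249,179), right on the predicted pixel. The green look-alike is at (249,225), the adapter at (313,202), spare 1's top near (377,200) and the empty socket E2 at (262,323). I'll refine the tops with a circle fit.

```bash
cat >> h.py <<'E'
def circ(I,uv,r,half=26,k=6):
    u,v=int(uv[0]),int(uv[1]); c=cv2.cvtColor(I[v-half:v+half,u-half:u+half],cv2.COLOR_BGR2GRAY)
    c=cv2.GaussianBlur(cv2.resize(cv2.equalizeHist(c),None,fx=k,fy=k,interpolation=cv2.INTER_CUBIC),(0,0),3)
    h=cv2.HoughCircles(c,cv2.HOUGH_GRADIENT_ALT,1.5,15,param1=120,param2=0.4,minRadius=int(r*k*.8),maxRadius=int(r*k*1.2))
    return [] if h is None else [(round(x/k-.5+.5/k+u-half,1),round(y/k-.5+.5/k+v-half,1),round(q/k,1)) for x,y,q in h.reshape(-1,3)[:5]]
E
python3 - <<'E'
from h import *
s=arm.read_state();I=cv2.imread("pics/w1.png");C=cam("wrist",s)
for P,r in [((614,-280,64),12.5),((464,-225,64),12.5),((640,-20,32),12)]:
    uv=proj(C,P); rr=np.linalg.norm(proj(C,np.add(P,(r,0,0)))-uv)
    for c in circ(I,uv,rr): print(P,round(rr,1),c,onz(C,c[:2],P[2]).round(1))
u,v=249,175
a=cv2.resize(I[v-26:v+26,u-26:u+26],(390,390),interpolation=2);b=cv2.resize(I[170:222,345:397],(390,390),interpolation=2)
cv2.imwrite("pics/c1.png",np.hstack([a,b]))
E
```

```text
(no output)
```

View pics/c1.png

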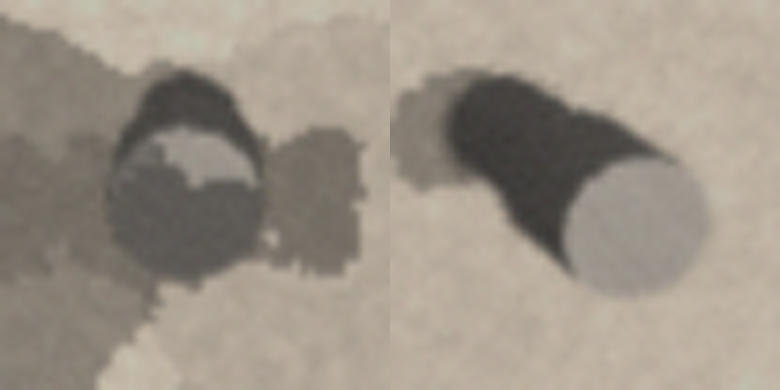

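The crops show both tops as full circles: spare 2's centre is at about (247.2,175.6), spare 1's at (377.6,199.6).

Run:
```python
from h import *
s=arm.read_state();C=cam("wrist",s)
p=onz(C,(247.2,175.6),64);q=onz(C,(377.6,199.6),64);print(p.round(1),q.round(1))
go(p[0],p[1],31,170)
```

```text
[ 615.4 -284.9   64. ] [ 464.6 -227.7   64. ]
slide [  2.9  -3.5 169.8] dr [-0.  0. -0.] yaw 170.0 q6 0.02
```

Request:
step_arm([
  {"slide":[3,-3.5,30],"dr":[0,0,0],"jaw":60},
  {"slide":[3,-3.5,75],"dr":[0,0,0],"jaw":60},
  {"slide":[3,-3.5,120],"dr":[0,0,0],"jaw":60},
  {"slide":[3,-3.5,150],"dr":[0,0,0],"jaw":60},
  {"slide":[3,-3.5,168],"dr":[0,0,0],"jaw":60},
  {"slide":[3,-3.5,168],"dr":[0,0,0],"jaw":20},
  {"slide":[3,-3.5,168],"dr":[0,0,0],"jaw":20},
  {"slide":[3,-3.5,168],"dr":[0,0,0],"jaw":20},
])

```text
clock: 3.2
position: [616.7, -285.3, 34.6]
ee_rot: [-0.643, 0.766, -0.002, 0.001]
contact_force: [1.0, -1.6, 0.9]
gripper_width: 21.4
grasp_force: 58.7
```

Run:
```python
from h import *
where()
```

```text
t 3.2 p [ 616.7 -285.3   34.6] yaw 170.0 q [-0.2   0.62 -0.05  0.   -0.89  0.02] F [ 1.  -1.6  0.9] T [-0.02 -0.07  0.01] w 21.4 g 58.7
```

Request:
step_arm([
  {"slide":[0,0,-5],"dr":[0,0,0],"jaw":15},
  {"slide":[0,0,-20],"dr":[0,0,0],"jaw":15},
  {"slide":[0,0,-45],"dr":[0,0,0],"jaw":15},
  {"slide":[0,0,-75],"dr":[0,0,0],"jaw":15},
  {"slide":[0,0,-100],"dr":[0,0,0],"jaw":15},
  {"slide":[0,0,-115],"dr":[0,0,0],"jaw":15},
  {"slide":[0,0,-115],"dr":[0,0,0],"jaw":15},
  {"slide":[0,0,-115],"dr":[0,0,0],"jaw":15},
])

```text
clock: 4.2
position: [614.7, -284.6, 146.5]
ee_rot: [-0.643, 0.766, 0.001, -0.0]
contact_force: [0.2, 0.3, -1.7]
gripper_width: 21.1
grasp_force: 58.9
```

Run:
```python
from h import *
where();s=arm.read_state();I=optics.get_image("wrist");cv2.imwrite("pics/w2.png",I)
C=cam("wrist",s);p=s["position"]
for h in (19,33,0): print(proj(C,p+[0,0,h]).round(1))
S=optics.get_image("side");cv2.imwrite("pics/s2.png",S);D=cam("side");u,v=proj(D,p).astype(int);print(u,v)
cv2.imwrite("pics/c2.png",np.hstack([cv2.resize(I[100:384,120:400],(400,406)),cv2.resize(S[max(v-35,0):v+35,u-35:u+34],(400,406),interpolation=2)]))
```

```text
t 4.2 p [ 614.7 -284.6  146.5] yaw 170.0 q [-0.2   0.52  0.07 -0.   -1.12  0.02] F [ 0.2  0.3 -1.7] T [ 0.02 -0.01 -0.03] w 21.1 g 58.9
[250.7 243.6]
[250.8 255.8]
[250.5 230. ]
298 110
```

View pics/c2.png

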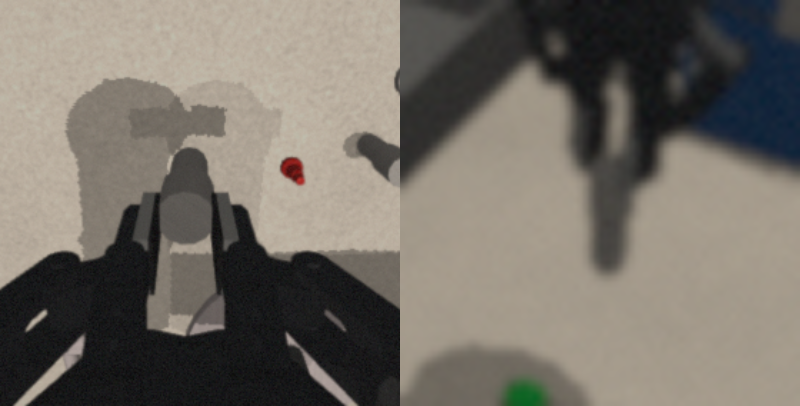

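The drift is held upright and centred: its top is at full-frame (251,252.6), as expected for a central grip. Next I'll move over the stand, off to one side, so that both empty sockets and the nut can be seen.

Run:
```python
from h import *
go(575,0,215,170)
```

```text
slide [-273.5   88.9  -68.5] dr [ 0.02  0.   -0.  ] yaw 170.0 q6 0.02
```

Request:
step_arm([
  {"slide":[-15,5,-30],"dr":[0,0,0],"jaw":15},
  {"slide":[-55,18,-68],"dr":[0,0,0],"jaw":15},
  {"slide":[-105,34,-68],"dr":[0,0,0],"jaw":15},
  {"slide":[-155,50,-68],"dr":[0,0,0],"jaw":15},
  {"slide":[-205,67,-68],"dr":[0,0,0],"jaw":15},
  {"slide":[-250,81,-68],"dr":[0,0,0],"jaw":15},
  {"slide":[-273,89,-68],"dr":[0,0,0],"jaw":15},
  {"slide":[-273,89,-68],"dr":[0,0,0],"jaw":15},
])

```text
clock: 5.3
position: [574.8, 0.9, 215.0]
ee_rot: [-0.644, 0.765, 0.0, -0.001]
contact_force: [-0.4, -0.0, -1.8]
gripper_width: 21.3
grasp_force: 59.0
```

Run:
```python
from h import *
where();s=arm.read_state();I=optics.get_image("wrist");cv2.imwrite("pics/w3.png",I)
C=cam("wrist",s)
for P in [(541,-88,32),(640,-20,32),(556,-4,99),(473,11,76),(568,80,76)]: print(P,proj(C,P).round(1))
cv2.imwrite("pics/c3.png",cv2.resize(I[60:340,70:440],(793,600)))
```

```text
t 5.3 p [574.8   0.9 215. ] yaw 170.1 q [ 0.28  0.3  -0.11 -0.   -1.17 -0.46] F [-0.4 -0.  -1.8] T [-0.03 -0.05 -0.03] w 21.3 g 59.0
(541, -88, 32) [264.5  95. ]
(640, -20, 32) [198.9 162.2]
(556, -4, 99) [266.3 175.8]
(473, 11, 76) [336.7 171.3]
(568, 80, 76) [266.  235.9]
```

View pics/c3.png

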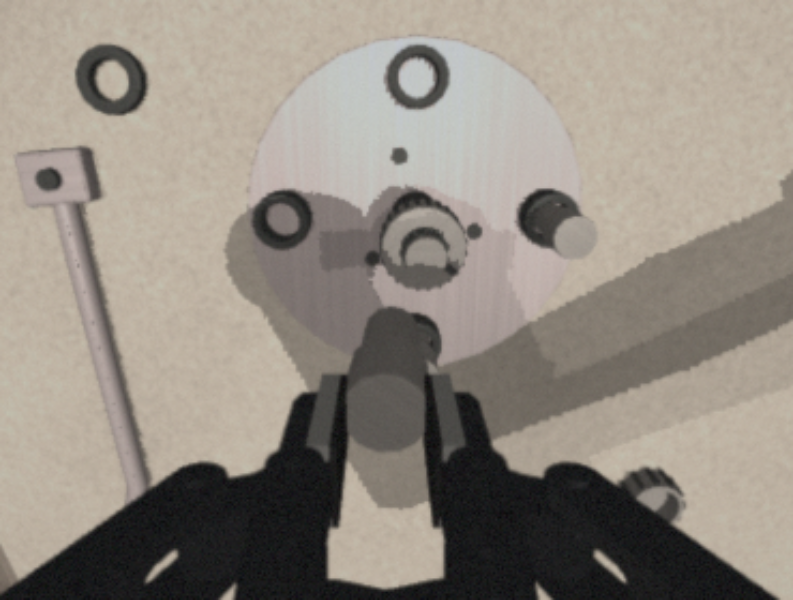

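The picture shows the empty socket E1 centred at full-frame (264.1,95.2), E2 at (201.6,161.7), the nut top at about (267.4,173.8) and drift F1's top at (337.8,169.6). Below the nut, the held drift hides part of F2.

Run:
```python
from h import *
s=arm.read_state();C=cam("wrist",s)
e1=onz(C,(264.1,95.2),24)[:2];e2=onz(C,(201.6,161.7),24)[:2];f1=onz(C,(337.8,169.6),76)[:2];n=onz(C,(267.4,173.8),99)[:2]
print(e1,e2,f1,n)
# fit square: centre + angle to four points, sockets at 85 mm; F2 from fixed cams
from scipy.optimize import least_squares
pts=[e1,e2,f1,n]; 
f=lambda q:np.concatenate([(np.array(q[:2])+(85*np.array([np.cos(q[2]+k),np.sin(q[2]+k)]) if k is not None else 0)-p) for p,k in zip(pts,[0,np.pi/2,-np.pi/2,None])])
r=least_squares(f,[555,-4,-1.73]);q=r.x;print(q.round(2),np.degrees(q[2]).round(1),f(q).round(1))
for k in range(4): print(k,(q[:2]+85*np.array([np.cos(q[2]+k*np.pi/2),np.sin(q[2]+k*np.pi/2)])).round(1))
```

```text
[541.20620165 -89.07237492] [638.20703956 -19.76200095] [471.81192008   8.30591099] [554.71701514  -6.97992755]
[555.    -5.92  -1.74] -99.5 [-0.3 -0.7  0.6 -0.2 -0.6 -0.2  0.3  1.1]
0 [540.9 -89.7]
1 [638.8 -20. ]
2 [569.1  77.9]
3 [471.2   8.1]
```

Run:
```python
from h import *
go(541,-89.6,85,170.5)
```

```text
slide [ 94.   17.9 130.2] dr [ 0.01 -0.   -0.05] yaw 170.1 q6 -0.45
```

Request:
step_arm([
  {"slide":[25,5,0],"dr":[0,0,0],"jaw":15},
  {"slide":[60,12,0],"dr":[0,0,0],"jaw":15},
  {"slide":[88,17,20],"dr":[0,0,0],"jaw":15},
  {"slide":[94,18,60],"dr":[0,0,0],"jaw":15},
  {"slide":[94,18,100],"dr":[0,0,0],"jaw":15},
  {"slide":[94,18,125],"dr":[0,0,0],"jaw":15},
  {"slide":[94,18,130],"dr":[0,0,0],"jaw":15},
  {"slide":[94,18,130],"dr":[0,0,0],"jaw":15},
])

```text
clock: 6.35
position: [541.5, -91.2, 86.2]
ee_rot: [-0.642, 0.767, -0.0, 0.0]
contact_force: [-0.5, -0.3, -1.2]
gripper_width: 21.1
grasp_force: 59.1
```

Run:
```python
from h import *
where();go(541,-89.6,46,170.5)
```

```text
t 6.35 p [541.5 -91.2  86.2] yaw 169.9 q [ 0.13  0.38 -0.34  0.   -0.85 -0.31] F [-0.5 -0.3 -1.2] T [-0.   -0.01 -0.01] w 21.1 g 59.1
slide [-1.5  0.8 40.2] dr [-0.   -0.   -0.07] yaw 169.9 q6 -0.31
```

Request:
step_arm([
  {"slide":[-1,0.5,8],"dr":[0,0,0],"jaw":15},
  {"slide":[-1,0.5,16],"dr":[0,0,0],"jaw":15},
  {"slide":[-1,0.5,22],"dr":[0,0,0],"jaw":15},
  {"slide":[-1,0.5,27],"dr":[0,0,0],"jaw":15},
  {"slide":[-1,0.5,32],"dr":[0,0,0],"jaw":15},
  {"slide":[-1,0.5,36],"dr":[0,0,0],"jaw":15},
  {"slide":[-1,0.5,38],"dr":[0,0,0],"jaw":15},
  {"slide":[-1,0.5,38],"dr":[0,0,0],"jaw":15},
])

```text
clock: 7.35
position: [540.9, -89.0, 47.6]
ee_rot: [-0.643, 0.766, 0.0, -0.0]
contact_force: [0.7, 0.6, -0.8]
gripper_width: 21.5
grasp_force: 59.1
```

Run:
```python
from h import *
where()
```

```text
t 7.35 p [540.9 -89.   47.6] yaw 170.0 q [ 0.13  0.43 -0.39  0.   -0.76 -0.31] F [ 0.7  0.6 -0.8] T [ 0.01  0.02 -0.01] w 21.5 g 59.1
```

It is in the socket with no side force. I'll lower the last bit, release and retreat upward.

Request:
step_arm([
  {"slide":[0,0,1],"dr":[0,0,0],"jaw":15},
  {"slide":[0,0,1],"dr":[0,0,0],"jaw":50},
  {"slide":[0,0,1],"dr":[0,0,0],"jaw":50},
  {"slide":[0,0,1],"dr":[0,0,0],"jaw":50},
  {"slide":[0,0,-20],"dr":[0,0,0],"jaw":50},
  {"slide":[0,0,-60],"dr":[0,0,0],"jaw":50},
  {"slide":[0,0,-110],"dr":[0,0,0],"jaw":50},
  {"slide":[0,0,-150],"dr":[0,0,0],"jaw":50},
])

```text
clock: 8.35
position: [541.3, -89.1, 200.0]
ee_rot: [-0.643, 0.766, -0.001, 0.001]
contact_force: [0.3, -0.4, 0.4]
gripper_width: 50.2
grasp_force: 0.0
```

Run:
```python
from h import *
where();s=arm.read_state();I=optics.get_image("wrist");cv2.imwrite("pics/w4.png",I);C=cam("wrist",s)
print(proj(C,(541,-89.6,76)))
cv2.imwrite("pics/c4.png",cv2.resize(I[80:280,150:350],(600,600)))
go(464.6,-227.7,110,80);go(464.6,-227.7,110,-100)
```

```text
t 8.35 p [541.3 -89.1 200. ] yaw 170.0 q [ 0.13  0.26 -0.2   0.   -1.11 -0.31] F [ 0.3 -0.4  0.4] T [ 0.02 -0.03  0.04] w 50.2 g 0.0
[250.56774324 180.4007427 ]
slide [150.   56.1  95.1] dr [-0.07  0.08 11.26] yaw 170.1 q6 -0.31
slide [150.   56.1  95.1] dr [ -0.08  -0.07 -11.24] yaw 170.1 q6 -0.31
```

View pics/c4.png

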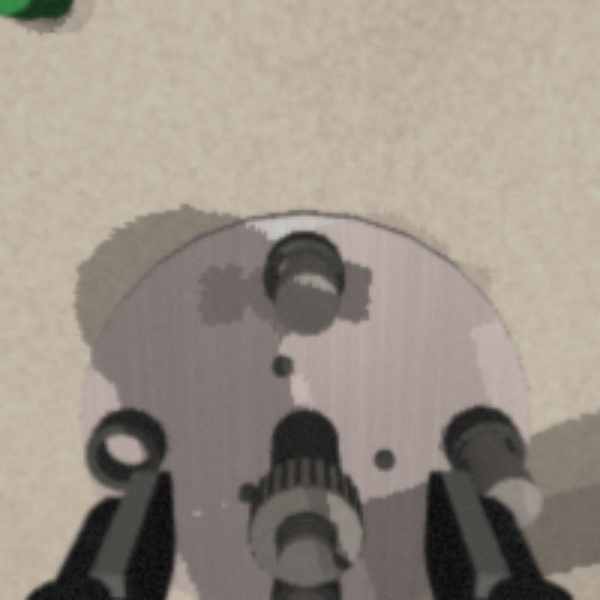

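The drift stands in E1 with its top at full-frame (252,180.3); expected was (250.6,180.4), so it is seated. E2 is still empty, at lower left. Now spare 1.

Request:
step_arm([
  {"slide":[15,6,0],"dr":[0,0,-1.3],"jaw":50},
  {"slide":[40,15,0],"dr":[0,0,-2.6],"jaw":50},
  {"slide":[70,26,10],"dr":[0,0,-3.9],"jaw":50},
  {"slide":[100,37,30],"dr":[0,0,-5.2],"jaw":50},
  {"slide":[130,48,60],"dr":[0,0,-6.5],"jaw":50},
  {"slide":[150,56,80],"dr":[0,0,-7.8],"jaw":50},
  {"slide":[150,56,95],"dr":[0,0,-9.1],"jaw":50},
  {"slide":[150,56,95],"dr":[0,0,-10.4],"jaw":50},
])

```text
clock: 9.4
position: [458.4, -227.2, 101.3]
ee_rot: [0.99, -0.144, -0.002, -0.0]
contact_force: [-0.7, -0.7, -0.1]
gripper_width: 50.0
grasp_force: 0.0
```

Run:
```python
from h import *
where();s=arm.read_state();go(464.6,-227.7,33,-99.5)
I=optics.get_image("wrist");C=cam("wrist",s);uv=proj(C,(464.6,-227.7,64));print(uv)
u,v=uv.astype(int);g=cv2.cvtColor(I,cv2.COLOR_BGR2GRAY);print(g[v-36:v+40:4,u-48:u+52:4])
```

```text
t 9.4 p [ 458.4 -227.2  101.3] yaw -106.5 q [-0.14  0.31 -0.41 -0.   -0.85  1.42] F [-0.7 -0.7 -0.1] T [ 0.03 -0.03 -0.  ] w 50.0 g 0.0
slide [ 6.3 -1.3 68.2] dr [ 0.    0.02 -0.88] yaw -106.5 q6 1.42
[249.01973036 203.87045973]
[[125 123 125 125 124 122 125 128 124 129 126 127 126 125 126 125 121 125
  134 123 123 132 126 123 123]
 [122 124 126 125 123 117 108 120 108 109 107 105 110 123 120 124 125 126
  125 125 128 123 125 132 127]
 [118 125 124 109 111 108 103 109 102 106 112  83  79  99 107 123 128 124
  123 122 131 130 130 127 128]
 [125 123 119 110 106 109 106 110 102 107  82  68  69  69  82 108 122 124
  128 127 178 133 125 128 149]
 [119 143 119 106 107 107 103 106 108 106  70  68  72  69  63 106 145 125
  130 178 185 176 181 180 184]
 [160 150 160 148 103 111 107 107 103  95  66  72  70  67  69 141 160 166
  163 176 176 185 168 165 177]
 [156 159 161 158 156 122 103 102 109  64  74  90  92  83  70  78 163 164
  161 163 165 173 164 159 163]
 [155 158 151 160 162 160 162 158 128  86  90  91  94  89  89  69 161 162
  162 155 159 161 165 165  73]
 [158 157 149 161 161 161 159 1
[... 424 characters left out ...]
63 161 105  95  93  94 109 163 165 157
  167 181 180 183 182 176 146]
 [158 162 165 162 164 155 161 161 158 166 161 159 160 168 159 158 167 160
  162 166 181 183 179 179 172]
 [166 158 161 167 163 159 162 164 162 164 158 167 166 161 165 157 163 158
  168 186 174 182 183 176 181]
 [159 164 163 164 164 163 162 160 157 163 166 164 163 159 163 164 164 163
  180 175 183 181 184 182 181]
 [168 155 165 165 157 162 158 157 161 160 164 162 160 161 158 158 164 165
  180 182 182 183 175 176 171]
 [157 160 163 160 161 166 160 157 168 164 156 158 167 158 163 160 165 184
  178 178 177 178 178 180 173]
 [ 70  22 167 165 166 164 158 161 164 159 158 164 161 156 161 176 179 180
  177 182 181 182 178  59  45]]
```

The spare is exactly where predicted. Down and grip.

Request:
step_arm([
  {"slide":[6,-1,5],"dr":[0,0,-0.9],"jaw":50},
  {"slide":[6,-1,20],"dr":[0,0,-0.9],"jaw":50},
  {"slide":[6,-1,45],"dr":[0,0,-0.9],"jaw":50},
  {"slide":[6,-1,62],"dr":[0,0,-0.9],"jaw":50},
  {"slide":[6,-1,67],"dr":[0,0,-0.9],"jaw":50},
  {"slide":[6,-1,67],"dr":[0,0,-0.9],"jaw":15},
  {"slide":[6,-1,67],"dr":[0,0,-0.9],"jaw":15},
  {"slide":[6,-1,67],"dr":[0,0,-0.9],"jaw":15},
])

```text
clock: 10.45
position: [466.1, -227.8, 36.4]
ee_rot: [0.996, -0.084, 0.001, 0.0]
contact_force: [-0.1, -0.1, 1.3]
gripper_width: 20.8
grasp_force: 58.8
```

Run:
```python
from h import *
where();go(638.8,-20,165,-99.5)
```

```text
t 10.45 p [ 466.1 -227.8   36.4] yaw -99.6 q [-0.14  0.4  -0.47  0.   -0.7   1.54] F [-0.1 -0.1  1.3] T [ 0.04  0.02 -0.04] w 20.8 g 58.8
slide [ 135.6 -233.8 -128.4] dr [-0.   -0.01 -0.02] yaw -99.6 q6 1.54
```

Request:
step_arm([
  {"slide":[0,0,-40],"dr":[0,0,0],"jaw":15},
  {"slide":[10,-17,-90],"dr":[0,0,0],"jaw":15},
  {"slide":[35,-60,-128],"dr":[0,0,0],"jaw":15},
  {"slide":[63,-108,-128],"dr":[0,0,0],"jaw":15},
  {"slide":[91,-157,-128],"dr":[0,0,0],"jaw":15},
  {"slide":[118,-203,-128],"dr":[0,0,0],"jaw":15},
  {"slide":[136,-234,-128],"dr":[0,0,0],"jaw":15},
  {"slide":[136,-234,-128],"dr":[0,0,0],"jaw":15},
])

```text
clock: 11.45
position: [639.7, -17.5, 162.6]
ee_rot: [0.997, -0.083, -0.0, -0.0]
contact_force: [-0.6, -0.6, -2.7]
gripper_width: 20.9
grasp_force: 59.2
```

Run:
```python
from h import *
where();go(638.8,-20,73,-99.5)
```

```text
t 11.45 p [639.7 -17.5 162.6] yaw -99.5 q [ 0.22  0.44 -0.02 -0.   -1.11  1.18] F [-0.6 -0.6 -2.7] T [ 0.02  0.04 -0.  ] w 20.9 g 59.2
slide [-0.4  2.6 89.6] dr [-0.    0.01  0.  ] yaw -99.5 q6 1.18
```

Request:
step_arm([
  {"slide":[-0.5,2,15],"dr":[0,0,0],"jaw":15},
  {"slide":[-0.5,2,35],"dr":[0,0,0],"jaw":15},
  {"slide":[-0.5,2,55],"dr":[0,0,0],"jaw":15},
  {"slide":[-0.5,2,70],"dr":[0,0,0],"jaw":15},
  {"slide":[-0.5,2,82],"dr":[0,0,0],"jaw":15},
  {"slide":[-0.5,2,84],"dr":[0,0,0],"jaw":15},
  {"slide":[-0.5,2,84],"dr":[0,0,0],"jaw":15},
  {"slide":[-0.5,2,84],"dr":[0,0,0],"jaw":15},
])

```text
clock: 12.45
position: [638.7, -21.6, 80.5]
ee_rot: [0.996, -0.084, 0.001, -0.0]
contact_force: [0.3, 0.8, -1.3]
gripper_width: 20.6
grasp_force: 59.2
```

Run:
```python
from h import *
where();go(638.8,-20,47,-99.5)
```

```text
t 12.45 p [638.7 -21.6  80.5] yaw -99.6 q [ 0.22  0.52 -0.12  0.   -0.93  1.18] F [ 0.3  0.8 -1.3] T [-0.05 -0.04  0.01] w 20.6 g 59.2
slide [-0.2 -1.5 33.5] dr [-0.   -0.01 -0.01] yaw -99.6 q6 1.18
```

Request:
step_arm([
  {"slide":[0,-0.5,5],"dr":[0,0,0],"jaw":15},
  {"slide":[0,-0.5,10],"dr":[0,0,0],"jaw":15},
  {"slide":[0,-0.5,15],"dr":[0,0,0],"jaw":15},
  {"slide":[0,-0.5,20],"dr":[0,0,0],"jaw":15},
  {"slide":[0,-0.5,25],"dr":[0,0,0],"jaw":15},
  {"slide":[0,-0.5,29],"dr":[0,0,0],"jaw":15},
  {"slide":[0,-0.5,32],"dr":[0,0,0],"jaw":15},
  {"slide":[0,-0.5,32],"dr":[0,0,0],"jaw":15},
])

```text
clock: 13.45
position: [639.0, -20.9, 48.4]
ee_rot: [0.996, -0.084, 0.001, -0.0]
contact_force: [1.9, 3.0, 1.7]
gripper_width: 20.8
grasp_force: 59.7
```

Run:
```python
from h import *
where()
```

```text
t 13.45 p [639.  -20.9  48.4] yaw -99.6 q [ 0.22  0.55 -0.15  0.   -0.87  1.18] F [1.9 3.  1.7] T [ 0.91 -0.26  0.02] w 20.8 g 59.7
```

Request:
step_arm([
  {"slide":[0,0,0],"dr":[0,0,0],"jaw":50},
  {"slide":[0,0,0],"dr":[0,0,0],"jaw":50},
  {"slide":[0,0,0],"dr":[0,0,0],"jaw":50},
  {"slide":[0,0,-15],"dr":[0,0,0],"jaw":50},
  {"slide":[0,0,-50],"dr":[0,0,0],"jaw":50},
  {"slide":[0,0,-95],"dr":[0,0,0],"jaw":50},
  {"slide":[0,0,-135],"dr":[0,0,0],"jaw":50},
  {"slide":[0,0,-150],"dr":[0,0,0],"jaw":50},
])

```text
clock: 14.45
position: [639.5, -21.2, 202.1]
ee_rot: [0.996, -0.084, 0.003, -0.001]
contact_force: [0.6, 0.3, -0.0]
gripper_width: 49.7
grasp_force: 0.0
```

Run:
```python
from h import *
where();s=arm.read_state();I=optics.get_image("wrist");cv2.imwrite("pics/w5.png",I);C=cam("wrist",s)
for P in [(638.8,-20,76),(555,-6,99.5),(555,-6,116),(541,-89.7,76)]: print(P,proj(C,P).round(1))
cv2.imwrite("pics/c5.png",cv2.resize(I[100:340,90:410],(800,600)))
```

```text
t 14.45 p [639.5 -21.2 202.1] yaw -99.6 q [ 0.22  0.41  0.03  0.   -1.18  1.18] F [ 0.6  0.3 -0. ] T [ 0.01  0.02 -0.  ] w 49.7 g 0.0
(638.8, -20, 76) [249.5 183. ]
(555, -6, 99.5) [249.8 259.4]
(555, -6, 116) [249.8 267.5]
(541, -89.7, 76) [318.2 248.8]
```

View pics/c5.png

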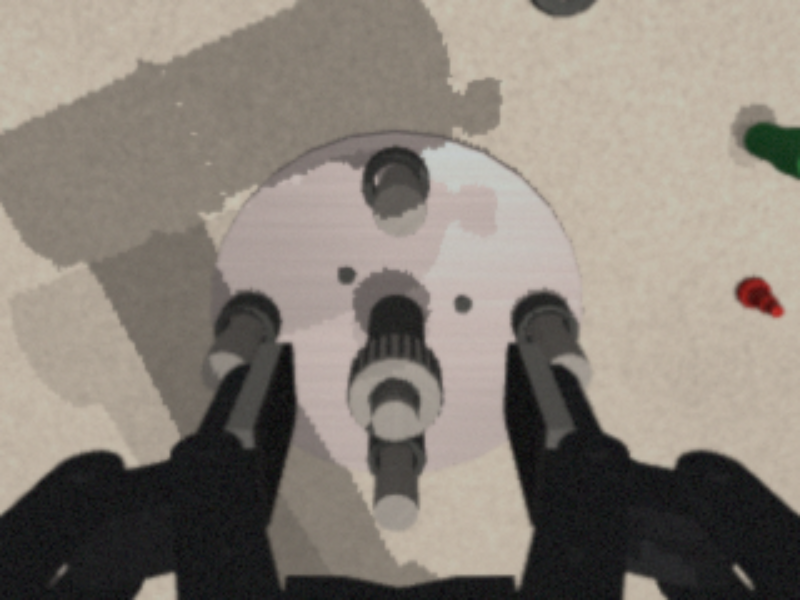

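The second drift stands in E2 with its top at (250.2,184.5); expected was (249.5,183), so all four sockets are filled. The nut centre is at about (247.9,258.6), within 2 mm of the fit. Next I go to the nut, with joint 6 wound up for a long clockwise turn.

Run:
```python
from h import *
go(555,-5.2,145,-34)
s=arm.read_state();C=cam("wrist",s);print(onz(C,(247.9,258.6),99.5),onz(C,(248.2,267),116),onz(C,(250.2,184.5),76))
```

```text
slide [-86.7  -1.6  57. ] dr [ 0.02 -0.05 -8.2 ] yaw -99.6 q6 1.18
[556.4582111   -4.03616887  99.5       ] [555.98116992  -4.42661469 116.        ] [637.14642241 -20.45413662  76.        ]
```

Request:
step_arm([
  {"slide":[-20,0,0],"dr":[0,0,-1.2],"jaw":65},
  {"slide":[-50,-1,0],"dr":[0,0,-2.4],"jaw":65},
  {"slide":[-75,-1.5,0],"dr":[0,0,-3.6],"jaw":65},
  {"slide":[-86,-1.5,5],"dr":[0,0,-4.8],"jaw":65},
  {"slide":[-86,-1.5,20],"dr":[0,0,-6],"jaw":65},
  {"slide":[-86,-1.5,40],"dr":[0,0,-7.2],"jaw":65},
  {"slide":[-86,-1.5,57],"dr":[0,0,-8.2],"jaw":65},
  {"slide":[-86,-1.5,57],"dr":[0,0,-8.2],"jaw":65},
])

```text
clock: 15.5
position: [551.8, -5.7, 138.4]
ee_rot: [0.884, 0.468, -0.003, -0.001]
contact_force: [0.3, -0.1, 0.9]
gripper_width: 65.1
grasp_force: 0.0
```

Run:
```python
from h import *
where();go(555.3,-5.2,69.5,-34)
```

```text
t 15.5 p [551.8  -5.7 138.4] yaw -34.1 q [ 0.28  0.33 -0.27 -0.   -0.98  2.26] F [ 0.3 -0.1  0.9] T [0.02 0.01 0.01] w 65.1 g 0.0
slide [ 2.7  2.9 68.9] dr [-0.03  0.03 -0.02] yaw -34.1 q6 2.26
```

Request:
step_arm([
  {"slide":[2,2,5],"dr":[0,0,0],"jaw":65},
  {"slide":[2,2,20],"dr":[0,0,0],"jaw":65},
  {"slide":[2,2,40],"dr":[0,0,0],"jaw":65},
  {"slide":[2,2,58],"dr":[0,0,0],"jaw":65},
  {"slide":[2,2,68],"dr":[0,0,0],"jaw":65},
  {"slide":[2,2,68],"dr":[0,0,0],"jaw":65},
  {"slide":[2,2,68],"dr":[0,0,0],"jaw":65},
  {"slide":[2,2,68],"dr":[0,0,0],"jaw":65},
])

```text
clock: 16.5
position: [557.0, -4.7, 73.5]
ee_rot: [0.883, 0.469, 0.001, 0.0]
contact_force: [-1.0, 0.3, 0.7]
gripper_width: 65.0
grasp_force: 0.0
```

Run:
```python
from h import *
where();go(555.3,-5.2,69.5,-34)
```

```text
t 16.5 p [557.   -4.7  73.5] yaw -34.0 q [ 0.28  0.41 -0.34  0.   -0.82  2.27] F [-1.   0.3  0.7] T [-0.03  0.04 -0.02] w 65.0 g 0.0
slide [-1.4 -1.1  4. ] dr [ 0.01 -0.01 -0.  ] yaw -34.0 q6 2.27
```

Correct slightly, then grip the nut.

Request:
step_arm([
  {"slide":[-1,-1,3],"dr":[0,0,0],"jaw":65},
  {"slide":[-1,-1,3],"dr":[0,0,0],"jaw":55},
  {"slide":[-1,-1,3],"dr":[0,0,0],"jaw":46},
  {"slide":[-1,-1,3],"dr":[0,0,0],"jaw":36},
  {"slide":[-1,-1,3],"dr":[0,0,0],"jaw":34},
  {"slide":[-1,-1,3],"dr":[0,0,0],"jaw":34},
  {"slide":[-1,-1,3],"dr":[0,0,0],"jaw":34},
  {"slide":[-1,-1,3],"dr":[0,0,0],"jaw":34},
])

```text
clock: 17.5
position: [554.0, -4.6, 70.4]
ee_rot: [0.883, 0.469, -0.001, -0.001]
contact_force: [-3.9, 2.6, 5.8]
gripper_width: 40.5
grasp_force: 59.7
```

Run:
```python
from h import *
where()
```

```text
t 17.5 p [554.   -4.6  70.4] yaw -34.0 q [ 0.28  0.41 -0.35 -0.   -0.82  2.26] F [-3.9  2.6  5.8] T [ 0.98  1.34 -0.06] w 40.5 g 59.7
```

Request:
step_arm([
  {"slide":[0,0,0.1],"dr":[0,0,1.2],"jaw":34},
  {"slide":[0,0,0.2],"dr":[0,0,2.4],"jaw":34},
  {"slide":[0,0,0.3],"dr":[0,0,3.6],"jaw":34},
  {"slide":[0,0,0.4],"dr":[0,0,4.8],"jaw":34},
  {"slide":[0,0,0.5],"dr":[0,0,6],"jaw":34},
  {"slide":[0,0,0.6],"dr":[0,0,7.2],"jaw":34},
  {"slide":[0,0,0.7],"dr":[0,0,8.4],"jaw":34},
  {"slide":[0,0,0.9],"dr":[0,0,9.6],"jaw":34},
])

```text
clock: 18.5
position: [553.9, -4.2, 69.6]
ee_rot: [0.983, -0.183, -0.001, -0.0]
contact_force: [-5.6, 4.9, 7.4]
gripper_width: 40.5
grasp_force: 59.8
```

Run:
```python
from h import *
where()
```

```text
t 18.5 p [553.9  -4.2  69.6] yaw -111.1 q [ 0.28  0.41 -0.35 -0.   -0.82  0.92] F [-5.6  4.9  7.4] T [1.56 1.49 0.08] w 40.5 g 59.8
```

Request:
step_arm([
  {"slide":[0,0,0.1],"dr":[0,0,0.6],"jaw":34},
  {"slide":[0,0,0.1],"dr":[0,0,1.2],"jaw":34},
  {"slide":[0,0,0.2],"dr":[0,0,1.8],"jaw":34},
  {"slide":[0,0,0.2],"dr":[0,0,2.4],"jaw":34},
  {"slide":[0,0,0.2],"dr":[0,0,3],"jaw":34},
  {"slide":[0,0,0.2],"dr":[0,0,3],"jaw":34},
  {"slide":[0,0,0.2],"dr":[0,0,3],"jaw":34},
  {"slide":[0,0,0.2],"dr":[0,0,3],"jaw":34},
])

```text
clock: 19.5
position: [554.0, -4.1, 69.3]
ee_rot: [0.924, -0.381, -0.001, -0.0]
contact_force: [-4.5, 4.7, 6.5]
gripper_width: 40.9
grasp_force: 59.8
```

Run:
```python
from h import *
where()
```

```text
t 19.5 p [554.   -4.1  69.3] yaw -134.8 q [ 0.28  0.41 -0.35 -0.   -0.82  0.51] F [-4.5  4.7  6.5] T [ 1.55  1.35 -0.04] w 40.9 g 59.8
```

Request:
step_arm([
  {"slide":[0,0,0.1],"dr":[0,0,0.6],"jaw":34},
  {"slide":[0,0,0.1],"dr":[0,0,1.2],"jaw":34},
  {"slide":[0,0,0.2],"dr":[0,0,1.8],"jaw":34},
  {"slide":[0,0,0.2],"dr":[0,0,2.4],"jaw":34},
  {"slide":[0,0,0.3],"dr":[0,0,3],"jaw":34},
  {"slide":[0,0,0.3],"dr":[0,0,3],"jaw":34},
  {"slide":[0,0,0.3],"dr":[0,0,3],"jaw":34},
  {"slide":[0,0,0.3],"dr":[0,0,3],"jaw":34},
])

```text
clock: 20.5
position: [554.1, -4.0, 69.0]
ee_rot: [0.825, -0.565, -0.001, -0.0]
contact_force: [-4.5, 5.5, 6.6]
gripper_width: 40.4
grasp_force: 59.8
```

Run:
```python
from h import *
where()
```

```text
t 20.5 p [554.1  -4.   69. ] yaw -158.8 q [ 0.28  0.41 -0.35 -0.   -0.82  0.09] F [-4.5  5.5  6.6] T [ 1.58  1.29 -0.04] w 40.4 g 59.8
```

Turned 125° so far, with no stop yet.

Request:
step_arm([
  {"slide":[0,0,0.1],"dr":[0,0,0.5],"jaw":34},
  {"slide":[0,0,0.1],"dr":[0,0,1],"jaw":34},
  {"slide":[0,0,0.2],"dr":[0,0,1.5],"jaw":34},
  {"slide":[0,0,0.2],"dr":[0,0,2],"jaw":34},
  {"slide":[0,0,0.2],"dr":[0,0,2.5],"jaw":34},
  {"slide":[0,0,0.2],"dr":[0,0,2.5],"jaw":34},
  {"slide":[0,0,0.2],"dr":[0,0,2.5],"jaw":34},
  {"slide":[0,0,0.2],"dr":[0,0,2.5],"jaw":34},
])

```text
clock: 21.5
position: [554.3, -4.0, 68.8]
ee_rot: [0.716, -0.698, -0.0, 0.0]
contact_force: [-4.9, 5.0, 4.7]
gripper_width: 40.7
grasp_force: 59.8
```

Run:
```python
from h import *
where()
```

```text
t 21.5 p [554.3  -4.   68.8] yaw -178.5 q [ 0.28  0.41 -0.35 -0.   -0.81 -0.26] F [-4.9  5.   4.7] T [1.44 1.28 1.07] w 40.7 g 59.8
```

Tz is now 1.07 N m, so the nut has reached the stop. One small further push to confirm.

Request:
step_arm([
  {"slide":[0,0,0],"dr":[0,0,0.2],"jaw":34},
  {"slide":[0,0,0],"dr":[0,0,0.4],"jaw":34},
  {"slide":[0,0,0],"dr":[0,0,0.5],"jaw":34},
  {"slide":[0,0,0],"dr":[0,0,0.5],"jaw":34},
  {"slide":[0,0,0],"dr":[0,0,0.5],"jaw":34},
  {"slide":[0,0,0],"dr":[0,0,0.5],"jaw":34},
  {"slide":[0,0,0],"dr":[0,0,0.5],"jaw":34},
  {"slide":[0,0,0],"dr":[0,0,0.5],"jaw":34},
])

```text
clock: 22.5
position: [554.1, -6.7, 68.8]
ee_rot: [-0.689, 0.724, -0.0, -0.002]
contact_force: [-3.1, -5.5, 5.3]
gripper_width: 40.5
grasp_force: 61.0
```

Run:
```python
from h import *
where()
```

```text
t 22.5 p [554.1  -6.7  68.8] yaw 177.1 q [ 0.28  0.41 -0.35  0.   -0.82 -0.33] F [-3.1 -5.5  5.3] T [-1.36  0.69 -0.01] w 40.5 g 61.0
```

Request:
step_arm([
  {"slide":[0,0,0],"dr":[0,0,0.15],"jaw":34},
  {"slide":[0,0,0],"dr":[0,0,0.3],"jaw":34},
  {"slide":[0,0,0],"dr":[0,0,0.3],"jaw":34},
  {"slide":[0,0,0],"dr":[0,0,0.3],"jaw":34},
  {"slide":[0,0,0],"dr":[0,0,0.3],"jaw":34},
  {"slide":[0,0,0],"dr":[0,0,0.3],"jaw":34},
  {"slide":[0,0,0],"dr":[0,0,0.3],"jaw":34},
  {"slide":[0,0,0],"dr":[0,0,0.3],"jaw":34},
])

```text
clock: 23.5
position: [553.9, -6.7, 68.8]
ee_rot: [-0.675, 0.738, -0.0, -0.002]
contact_force: [-3.5, -4.1, 5.2]
gripper_width: 40.3
grasp_force: 61.0
```

Run:
```python
from h import *
where()
```

```text
t 23.5 p [553.9  -6.7  68.8] yaw 174.9 q [ 0.28  0.41 -0.35  0.   -0.82 -0.37] F [-3.5 -4.1  5.2] T [-1.36  0.76  0.52] w 40.3 g 61.0
```

Torque builds again without rotation (0.52 N m, well above the 0.06 friction), so the nut is at the hard stop. Back off a quarter turn.

Request:
step_arm([
  {"slide":[0,0,0],"dr":[0,0,-0.7],"jaw":34},
  {"slide":[0,0,-0.1],"dr":[0,0,-1.4],"jaw":34},
  {"slide":[0,0,-0.2],"dr":[0,0,-2.1],"jaw":34},
  {"slide":[0,0,-0.2],"dr":[0,0,-2.8],"jaw":34},
  {"slide":[0,0,-0.3],"dr":[0,0,-3.5],"jaw":34},
  {"slide":[0,0,-0.4],"dr":[0,0,-4.2],"jaw":34},
  {"slide":[0,0,-0.4],"dr":[0,0,-4.9],"jaw":34},
  {"slide":[0,0,-0.5],"dr":[0,0,-5.7],"jaw":34},
])

```text
clock: 24.5
position: [555.8, -6.0, 69.4]
ee_rot: [0.908, -0.418, 0.001, 0.0]
contact_force: [1.0, -4.0, 1.3]
gripper_width: 40.4
grasp_force: 60.6
```

Request:
step_arm([
  {"slide":[0,0,-0.1],"dr":[0,0,-0.8],"jaw":34},
  {"slide":[0,0,-0.1],"dr":[0,0,-1.6],"jaw":34},
  {"slide":[0,0,-0.2],"dr":[0,0,-2.4],"jaw":34},
  {"slide":[0,0,-0.2],"dr":[0,0,-3.2],"jaw":34},
  {"slide":[0,0,-0.3],"dr":[0,0,-4],"jaw":34},
  {"slide":[0,0,-0.4],"dr":[0,0,-4.8],"jaw":34},
  {"slide":[0,0,-0.5],"dr":[0,0,-5.7],"jaw":34},
  {"slide":[0,0,-0.5],"dr":[0,0,-5.7],"jaw":34},
])

```text
clock: 25.5
position: [556.7, -4.5, 69.9]
ee_rot: [0.999, -0.036, 0.002, -0.001]
contact_force: [1.5, 1.5, 1.9]
gripper_width: 40.5
grasp_force: 60.6
```

Run:
```python
from h import *
where()
I=optics.get_image("wrist");cv2.imwrite("pics/wend.png",I)
```

```text
t 25.5 p [556.7  -4.5  69.9] yaw -94.1 q [ 0.28  0.41 -0.35  0.   -0.81  1.22] F [1.5 1.5 1.9] T [ 0.62 -0.61  0.03] w 40.5 g 60.6
```

The tool has turned back 91.0° (1.59 rad) without torque, and the grip is 60 N. Before handing in, I'll check numerically that all four drift tops are in place.

Run:
```python
from h import *
C=cam("wrist",arm.read_state());I=cv2.cvtColor(cv2.imread("pics/wend.png"),cv2.COLOR_BGR2GRAY)
u,v=proj(C,(638.8,-20,76)).astype(int);print(u,v);print(I[max(v-24,0):v+25:4,u-28:u+29:4])
A=optics.get_image("scene");B=cv2.imread("pics/scene0.png");D=cv2.absdiff(A,B).max(2)
c=cam("scene")
for P in [(541,-89.7,60),(638.8,-20,60),(569,78,60),(471,8,60),(464.6,-227.7,40),(615,-285,40),(528,-214,16),(726,-121,8)]:
    a,b=proj(c,P).astype(int);print(P,D[b-4:b+5,a-4:a+5].mean().round(1))
```

```text
267 104
[[216 215 215 215 131  93  96 189 213 215 216 216 212 201 186]
 [215 214 173  79  58  60 103 110  94 193 218 219 217 217 218]
 [213 100  84  61 131 190 198 195 192 194 172 215 214 214 212]
 [158  80  77  90 198 200 197 195 199 189 195 175 216 216 217]
 [ 62  60  51 198 201 196 199 197 195 197 195 193 211 216 215]
 [ 55  60 128 201 196 201 196 199 199 197 195 197 190 213 215]
 [ 57  55 128 192 198 191 199 201 201 199 202 200 192 214 215]
 [ 57  55 123 128 124 152 154 200 201 204 202 199 189 213 213]
 [ 56  58  95 126 125 128 127 127 132 204 202 198 189 215 214]
 [ 76  58  58 127 125 126 123 127 129 137 197 200 214 216 216]
 [127  57  55  93 124 125 125 128 121 127 138 191 210 212 210]
 [138 137  52  49  95 125 123 121 127 126 122 217 217 215 216]
 [142 141 139  85  55  46  78 105 116 141 140 140 211 211 213]]
(541, -89.7, 60) 32.8
(638.8, -20, 60) 33.4
(569, 78, 60) 17.1
(471, 8, 60) 50.5
(464.6, -227.7, 40) 71.5
(615, -285, 40) 72.9
(528, -214, 16) 7.3
(726, -121, 8) 5.5
```

The E2 drift's top is centred within about 1 mm at the seated height, and the patches checked at the adapter and bearing are unchanged. Handing in.

```bash
python3 -c "
from bench import arm
print(arm.job_done())"
```

```text
the job is handed in; nothing more can be done
None
```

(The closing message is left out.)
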